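# Free the ratchet and close the microplate press

### The job

Close the plate press over its microplate: first press the ratchet pawl's thumb pad down as far as it goes, so that the pawl swings free of the teeth and stays free, then push the arm's grey crossbar down until the arm is fully home. Only press and push with the fingers: do not raise the arm first, lift nothing, and leave the microplate in the press and everything else on the bench where it stands. Finish with the pawl still free and the arm down.

Things in the scene. Friction and masses are not known exactly. Their poses are not given: they have to be found in the camera images.
- press: microplate press fixed to the bench. Origin on the bench under the arm's hinge; x points from the crossbar end to the pawl end, y along the hinge, z up. White base 34 mm high, x -165 to -5 mm, 150 mm wide; rear plate 12 mm high, x -5 to 145 mm, 90 mm wide. Hinge 95 mm up, between cheeks 112 mm high, x -17 to 17 mm; toothed wheel on it, radius 45 mm, reaches 140 mm up
- press_arm (a joint): angle (rad) of the arm: 0 = fully home (arm level, platen 1.5 mm above the microplate), positive = raised; starts near 0.8, can rise to 1.0. Stiff hinge, stays where left; with the pawl free it takes roughly 2 to 5 N on the crossbar. With the pawl engaged a tooth stops it within 0.2 rad: do not force it
- grip_bar (a point): centre of the arm's grey crossbar: round bar 22 mm thick, 100 mm long, parallel to the hinge, 175 mm from the hinge axis, at the arm's free end. Push it down from above: it follows an arc about the hinge, down and towards -x of the press; at home its centre is 95 mm above the bench
- pawl (a joint): angle (rad) of the pawl: 0 = nose in the teeth, grows as the pad is pressed down, end stop 0.36; counts as free above 0.25. No return spring, friction holds it; about 3 N on the pad. Pivots at press x = 34 mm, 30 mm above the bench, parallel to the hinge
- pawl_pad (a point): middle of the top of the pawl's steel thumb pad, 32 mm (press x) by 36 mm (y), 6 mm thick, at the rear of the press (x = 119 mm), level and 63 mm above the bench when engaged. Pressed to the stop it sinks about 32 mm, nothing under it, and tilts 0.36 rad. The toothed wheel is 74 mm in front of it: keep a wide gripper body lengthwise along press y
- microplate: microplate lying in the press's nest, 86 x 128 x 14.5 mm, loose; origin at the centre of its underside, 34 mm above the bench. Stays where it is
- spare_plates: stack of two spare microplates, 86 x 128 x 29 mm; origin at centre of underside. Bystander
- tube_rack: pink tube rack, 150 x 50 x 50 mm, carrying four green-capped tubes (76 mm high in all); origin at centre of underside. Bystander
- tip_box: grey box of pipette tips, 115 x 78 x 49 mm; origin at centre of underside. Bystander
- reagent_bottle: small green-capped bottle, 40 mm across, 75 mm high, standing; origin at centre of underside. Bystander
- foil_jar: jar capped with foil, 64 mm across, 82 mm high, standing; origin at centre of underside. Bystander
- pipette: black and white pipette lying on the bench, about 260 mm long, 26 mm thick; origin near its middle, on the bench. Bystander
There are look-alikes about, which are no part of the job. What is shaped like the microplate but blue or turquoise is not meant.

How it is judged (in metres and radians):
On the way, in this order (a step that is already met when the one before it is completed fails the run):
1. the pawl is pressed free of the teeth (joint above 0.25 rad) while the arm is still up (above 0.55 rad) (value of joint pawl above 0.25 rad and value of joint press_arm above 0.55 rad), for 0.2 s.
2. the arm is pushed down home (below 0.06 rad), the pawl still free (value of joint pawl above 0.25 rad and value of joint press_arm below 0.06 rad), for 0.2 s.
At the end, for the whole second after the job is handed in: The arm is home (joint below 0.06 rad) and still, the pawl is free of the teeth (above 0.25 rad), and the microplate lies flat in its nest, within 12 mm of its start (all of step 2 and velocity of joint press_arm between -0.05 and 0.05 rad/s and distance of microplate from where it was at the start of the episode below 0.012 m and angle between microplate's own z axis and vertical below 0.1 rad); the robot touches nothing.
It fails at once if the arm is raised instead of pushed down (above 0.95 rad) (value of joint press_arm above 0.95 rad).
It fails at once if the microplate is lifted or taken out of its nest (not (distance of microplate from where it was at the start of the episode below 0.012 m and angle between microplate's own z axis and vertical below 0.1 rad)).
It fails at once if a thing beside the press is displaced by more than 30 mm, lifted or tipped (distance of any of spare_plates, tube_rack, tip_box, reagent_bottle, foil_jar, pipette from where it was at the start of the episode above 0.03 m or angle between any of spare_plates, tube_rack, tip_box, reagent_bottle, foil_jar, pipette's own z axis and vertical above 0.35 rad).
It also fails if it takes over 42 s, if anything falls off the work surface, if the arm or the gripper's body presses on something with over 40 N, if the wrist force passes 120 N, or if a joint passes its speed limit or range.

### The arm

A 6-joint arm with a two-finger parallel gripper is mounted at the origin on the work surface. World frame = base frame: x ahead of the robot, y to its left, z up, the work surface at z = 0. Lengths are in m, angles in degrees, forces in N, time in s.
With the tool pointing down it reaches from about 0.35 to 0.875 m from the base axis. Payload 4.2 kg.
Tool frame: the origin (TCP) lies at the very end of the fingers, on their centre line; the grasp point (between the pads) lies 19 mm behind it; y points along the fingers, z is the direction in which the jaws open and shut, and the axes are right-handed (so a half turn about y gives the same grasp; the last joint's range is limited). The gripper opens to 85 mm and grips with 20 to 120 N. Pads are 22 mm wide; open, the fingers measure 114 mm over their backs; the gripper's body (76 mm by 85 mm) begins 54 mm behind the grasp point. The pads swing forward as they close: fully open they stand 13 mm farther back than shut.
Start: joints at [89.53, 22.042, 0.453, 0, -68.411, -14.817], TCP at [0.165, 0.603, 0.231] pointing down, gripper open.
Joint ranges: [-179.83, 179.83], [-69.29, 118.12], [-61.27, 80.66], [-181.25, 117.63], [-171.15, -9.14], [-177.46, 177.46]. Speed limits (degrees/s): [159.86, 159.86, 180, 180, 180, 180].

### API

Orientations are given as a 3x3 rotation matrix whose columns are the frame's x, y, z axes.
In Python, from bench import manip gives the robot as it stands.
- The arm moves only by the shell command python3 -m inch 'ROWS' [FORCE]. ROWS is JSON, a list of rows, each a list of 3 entries, a list of its own where there are three numbers: the closure, from -1 (fully open) to 1 (shut), so that 0 is half open, then the shift along the tool's x, y, z in m, then the turn about the tool's y in rad. A call has 1 to 8 rows; each row is the pose to reach, as a shift and turn from the pose commanded when the call began, along the tool's axes at that moment; what a row does not reach only later rows make up. A row lasts 1/10 s, in which the tool goes at most 50 mm and 8.59 degrees, less where a joint would pass 70% of its speed; a pose out of reach is approached as far as the arm can. A call with a gripper value outside its range is refused whole. The fingers move at their own pace and stop on an object; FORCE is the grip in N (left out, the last holds). Time passes only in rows, so rows that repeat a pose let the fingers close. It gives the time, the measured TCP pose, the force and the opening at its end, in the units of the state.
- manip.sense(): the state, without advancing time (a new reading comes with each control period).
- manip.snapshot(name): name is "scene" or "top"; returns a dict with "frame" (384x512x3 uint8, blue, green, red), "depth" (384x512 float32, m along the optical axis (not along the pixel's ray), 0 where there is no reading), "mtx" (3x3 intrinsics, pixels), "pose" (4x4, takes a point from camera to world coordinates). Camera axes: x right, y down, z forward; pixel columns grow to the right and rows downward; lengths in m; the calibration is good to about 2 mm. A picture is of the moment at which its call begins.
- manip.finish_job(): hands the job in, once; it reports no verdict.
Trained networks look in a picture, given as the dict that the camera call returned (one of the last four; its "shot" number tells which), for a name from the list of things; names that differ only in an ending like _2 or _b are one class to them, and where a whole thing is asked for, a point or a joint stands for the part that bears it (a point fixed in the world has none). Each returns a list of dicts, best first, with "p" (0 to 1); they miss things now and then, are a little off and sometimes report something else, mostly with a low value. They report only what shows in the picture. A call takes as long as a camera call. They do not tell look-alikes from the thing itself.
- manip.look_for(picture, thing): "at" ([column, row] in pixels, amid what is visible of it).
- manip.silhouettes(picture, thing): "region" (384x512 bool, what is visible of it) and "at" ([column, row] in pixels, amid what is visible of it).
The state is a dict: "clock": time; "qpos": joint angles; "qd": joint speeds; "joint_efforts": joint torques, N m; "position": TCP position; "ee_rot": TCP orientation; "ft_force": force on the tool from outside, world axes, zero at the start; "moment": the same for the moment, N m; "gripper_width": finger opening in m.
Only numpy, scipy, OpenCV 4.12 (cv2) and the standard library are available. Lean on these libraries where they do the work, as an engineer would, in place of code of your own. Each camera call takes 0.05 s, during which the arm holds its last target. There are 200 camera calls.

## Working session

There is one attempt and no reset: what is moved stays moved. The work goes in short steps, Python scripts to look and compute and a shell command to move; the robot and the scene stay as the last step left them, time stands still between calls to the robot, and variables do not carry over. Pictures are saved under pics/ and viewed, about 8 in all and at most 12, crops included, and the job is handed in when it is done.

```bash
mkdir -p pics
cat > h.py <<'E'
import numpy as np, cv2
from bench import manip
def world(p,c,r,d=None):
    K=p["mtx"]; r0,c0=int(round(r)),int(round(c))
    if d is None:
        w=p["depth"][max(0,r0-1):r0+2,max(0,c0-1):c0+2]; w=w[w>0]; d=np.median(w) if w.size else np.nan
    v=np.array([(c-K[0,2])/K[0,0]*d,(r-K[1,2])/K[1,1]*d,d,1]); return (p["pose"]@v)[:3]
def cloud(p,m):
    K=p["mtx"]; r,c=np.nonzero(m&(p["depth"]>0)); d=p["depth"][r,c]
    return (np.c_[(c-K[0,2])/K[0,0]*d,(r-K[1,2])/K[1,1]*d,d,np.ones(len(d))]@p["pose"].T)[:,:3]
E
python3 - <<'E'
from h import *
a=manip.snapshot("scene");b=manip.snapshot("top")
np.savez("s0.npz",**{k+n:p[k] for n,p in(("s",a),("t",b)) for k in("frame","depth","mtx","pose")})
cv2.imwrite("pics/s0.png",a["frame"]);cv2.imwrite("pics/t0.png",b["frame"])
for n,p in(("scene",a),("top",b)):
    for t in("press","grip_bar","pawl_pad","microplate"):
        for o in manip.look_for(p,t)[:3]: print(n,t,np.round(o["at"]),round(o["p"],2),world(p,*o["at"]).round(3))
s=manip.sense();print(s["position"],s["ee_rot"],s["gripper_width"],s["clock"],s["ft_force"])
E
```

```text
scene press [259. 200.] 0.58 [0.558 0.081 0.033]
scene grip_bar [238. 170.] 0.81 [0.579 0.027 0.147]
scene pawl_pad [300. 196.] 0.62 [0.554 0.196 0.022]
scene microplate [237. 206.] 0.97 [0.586 0.019 0.048]
scene microplate [139. 228.] 0.91 [ 0.572 -0.225  0.015]
scene microplate [144. 184.] 0.85 [ 0.38  -0.212  0.014]
top press [247. 186.] 0.94 [0.562 0.065 0.148]
top press [249. 208.] 0.65 [0.521 0.058 0.051]
top press [189. 139.] 0.5 [0.704 0.223 0.055]
top grip_bar [268. 183.] 0.92 [0.561 0.017 0.205]
top pawl_pad [194. 183.] 0.77 [0.584 0.204 0.055]
top microplate [358. 199.] 0.81 [ 0.552 -0.237  0.017]
top microplate [249. 207.] 0.8 [0.522 0.06  0.051]
top microplate [355. 271.] 0.64 [ 0.36  -0.223  0.015]
[0.16471738 0.60283105 0.23124438] [[-9.64623295e-01 -4.45793886e-05 -2.63632123e-01]
 [ 2.63632126e-01 -1.18683005e-04 -9.64623288e-01]
 [ 1.17136638e-05 -9.99999992e-01  1.26236950e-04]] 0.08519670418341567 0.5 [-0.03037933  0.22809055  0.22223566]
```

View pics/s0.png

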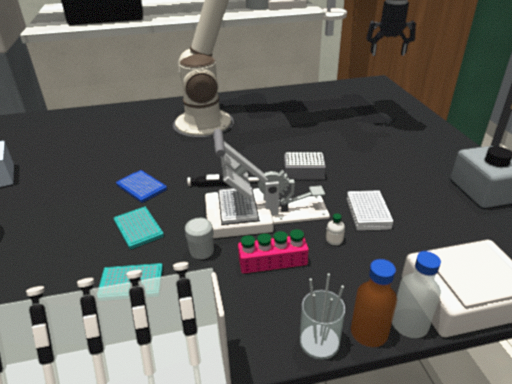

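View pics/t0.png

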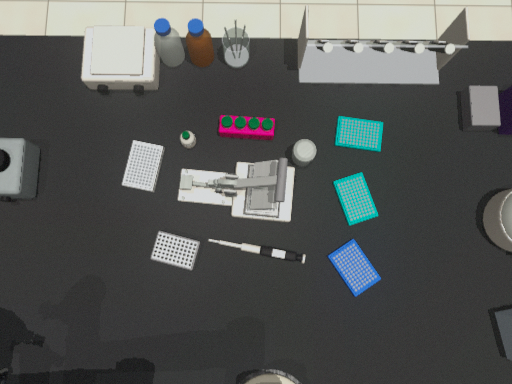

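Scene view: the press is mid-bench, with its bar at about (222,140) and its pad at about (318,190). In the top view the bar is at (282,180) and the pad at (186,182). Possible mix-ups:
- Microplate: the grey one in the press at top (262,200) is the right one. The blue (354,267), turquoise (355,198) and (360,133), the spare plates (143,165) and the tip box (175,250) are not.
- Pad: the network's hits at (194,183) and scene (300,196) sit on the pawl's stem or rear plate. The square at (186,182) is the pad.

Next I'll fit the press pose and check it in a close crop.

Run:
```python
from h import *
z=np.load("s0.npz")
a,b=[{k:z[k+n] for k in("frame","depth","mtx","pose")} for n in "st"]
H,W=384,512
P=cloud(b,np.ones((H,W),bool))
# rim of white base z~0.034, rear plate z~0.012
box=(P[:,0]>.45)&(P[:,0]<.68)&(P[:,1]>-.08)&(P[:,1]<.30)
Q=P[box]
for lo,hi,n in((.028,.040,"base"),(.008,.016,"rear"),(.056,.072,"pad")):
    q=Q[(Q[:,2]>lo)&(Q[:,2]<hi)]
    print(n,len(q),cv2.minAreaRect(q[:,:2].astype(np.float32)*1000), np.median(q,0).round(3))
q=Q[(Q[:,2]>.055)&(Q[:,2]<.075)&(Q[:,1]>.17)]; print("padpts",len(q),q.mean(0),q.min(0),q.max(0),cv2.minAreaRect(q[:,:2].astype(np.float32)*1000))
q=Q[(Q[:,2]>.19)];print("bar pts",len(q),q.mean(0),q.max(0),cv2.minAreaRect(q[:,:2].astype(np.float32)*1000))
S=cloud(a,np.ones((H,W),bool)); S=S[(S[:,0]>.45)&(S[:,0]<.68)&(S[:,1]>-.08)&(S[:,1]<.3)]
q=S[(S[:,2]>.05)&(S[:,2]<.075)&(S[:,1]>.17)];print("scene pad",len(q),q.mean(0),q.min(0),q.max(0))
q=S[(S[:,2]>.19)];print("scene bar",len(q),q.mean(0),q.max(0),cv2.minAreaRect(q[:,:2].astype(np.float32)*1000))
c=cv2.resize(b["frame"][140:235,165:310],None,fx=5,fy=5,interpolation=cv2.INTER_CUBIC)
d=cv2.resize(a["frame"][120:245,190:345],None,fx=4,fy=4,interpolation=cv2.INTER_CUBIC)
cv2.imwrite("pics/c0.png",c[:, :725]);cv2.imwrite("pics/c1.png",d)
```

```text
base 1243 ((563.3723754882812, 99.5840835571289), (179.08932495117188, 368.41064453125), 5.987682819366455) [0.548 0.046 0.035]
rear 1050 ((561.173095703125, 114.15731048583984), (377.0614013671875, 220.8072052001953), 88.22831726074219) [0.569 0.184 0.013]
pad 209 ((600.2036743164062, 78.46096801757812), (83.16767120361328, 326.67498779296875), 13.835060119628906) [0.587 0.221 0.064]
padpts 171 [0.58632502 0.22410786 0.06343691] [0.56891416 0.19961332 0.05536952] [0.6046035  0.24156648 0.06941954] ((586.776611328125, 220.6003875732422), (41.97661590576172, 35.6483268737793), 89.68241882324219)
bar pts 553 [ 0.56535206 -0.0062105   0.22557985] [0.61605115 0.03164493 0.23913291] ((567.5604248046875, 4.267267227172852), (55.38002014160156, 99.97237396240234), 85.05071258544922)
scene pad 138 [0.59076287 0.22334484 0.06001517] [0.45087466 0.18987882 0.05002653] [0.60875961 0.28238687 0.06429511]
scene bar 359 [ 0.58078659 -0.0058219   0.22111702] [0.62124081 0.02786889 0.23405501] ((571.5131225585938, 2.8984508514404297), (50.0492057800293, 101.5472640991211), 85.11280822753906)
```

View pics/c0.png

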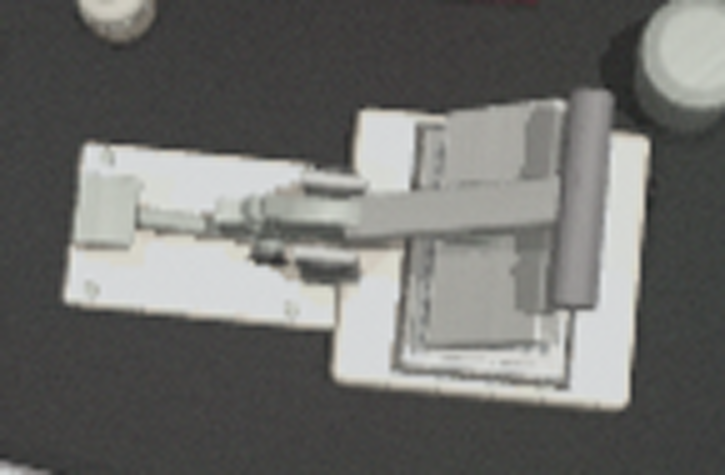

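The crop shows the pad at about (108,210), which is top (186.6,182), and the bar at about (583,198), which is top (281.6,179.6). This matches the fit: press x is about (0.08,0.997), the pad is near (0.587,0.2245,0.063), and the bar is near (0.567,-0.015,0.22). I'll move towards the pad with the fingers shut.

```bash
python3 -m inch '[[1,[-0.04,0,0.02],0.1],[1,[-0.08,0,0.04],0.2],[1,[-0.12,0,0.06],0.3],[1,[-0.16,0,0.08],0.4],[1,[-0.2,0,0.1],0.5],[1,[-0.24,0,0.12],0.6],[1,[-0.28,0,0.14],0.7],[1,[-0.32,0,0.16],0.8]]' 30
cat >> h.py <<'E'
U=np.array([.08,.9968,0])
def to(t,yaw=None):
    s=manip.sense();R=np.array(s["ee_rot"]);p=np.array(s["position"])
    d=R.T@(np.array(t)-p);z=R.T@np.array([-.9968,.08,0])
    print("pos",p.round(4),"shift",d.round(4),"turn",round(float(np.arctan2(z[0],z[2])),3),"f",np.round(s["ft_force"],2),"w",round(s["gripper_width"],4),"t",s["clock"])
E
python3 -c "
from h import *
to([.587,.227,.13])
z=np.load('s0.npz')
b={k:z[k+'t'] for k in('frame','depth','mtx','pose')}
for c,r,d in((186.6,182,.063),(281.6,179.6,.231),(281.6,179.6,None)):
    h=world(b,c,r); o=b['pose'][:3,3]
    print(h.round(4), (o+(h-o)*(((d or h[2])-o[2])/(h[2]-o[2]))).round(4))
"
```

```text
clock: 1.3
position: [0.4324, 0.3628, 0.2317]
ee_rot: [[-0.48, 0.001, -0.878], [0.878, 0.001, -0.48], [0.0, -1.0, -0.001]]
ft_force: [0.9, 0.6, 0.5]
gripper_width: 0.0004
pos [0.4324 0.3628 0.2317] shift [-0.1934  0.1017 -0.0704] turn 0.58 f [0.86 0.62 0.54] w 0.0004 t 1.3
[0.5847 0.2232 0.0642] [0.5849 0.2233 0.063 ]
[ 0.5637 -0.0133  0.234 ] [ 0.5643 -0.0135  0.231 ]
[ 0.5637 -0.0133  0.234 ] [ 0.5637 -0.0133  0.234 ]
```

```bash
python3 -m inch '[[1,[-0.04,0.01,-0.015],0.12],[1,[-0.08,0.03,-0.03],0.24],[1,[-0.12,0.05,-0.045],0.36],[1,[-0.16,0.08,-0.06],0.48],[1,[-0.193,0.1,-0.07],0.58],[1,[-0.193,0.12,-0.07],0.58],[1,[-0.193,0.12,-0.07],0.58]]'
python3 - <<'E'
from h import *
to([.586,.227,.063])
a=manip.snapshot("scene");b=manip.snapshot("top")
d=cv2.resize(a["frame"][110:240,200:350],None,fx=3,fy=3,interpolation=cv2.INTER_CUBIC)
c=cv2.resize(b["frame"][130:230,150:230],None,fx=4,fy=4,interpolation=cv2.INTER_CUBIC)
o=np.zeros((400,d.shape[1]+c.shape[1],3),np.uint8);o[:d.shape[0],:d.shape[1]]=d;o[:c.shape[0],d.shape[1]:]=c
cv2.imwrite("pics/c2.png",o)
E
```

```text
clock: 2.0
position: [0.5845, 0.2268, 0.1077]
ee_rot: [[0.079, -0.006, -0.997], [0.997, -0.003, 0.079], [-0.004, -1.0, 0.006]]
ft_force: [-0.5, -0.4, -0.5]
gripper_width: -0.0001
pos [0.5845 0.2268 0.1077] shift [ 0.0005  0.0447 -0.0018] turn 0.001 f [-0.55 -0.42 -0.46] w -0.0001 t 2.0
```

View pics/c2.png

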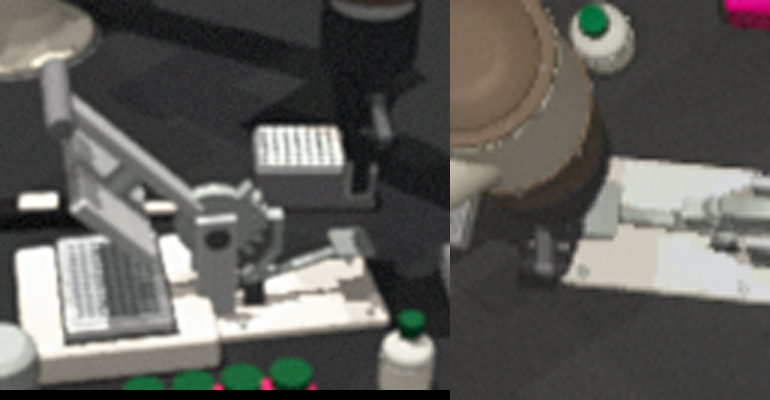

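The fingers are above and beside the pad. In the crop the pad is at (350,240) and the black fingertips are near (360,190). I'll go down in small steps and watch the force.

```bash
python3 -m inch '[[1,[0.001,0.015,-0.002],0],[1,[0.001,0.03,-0.002],0],[1,[0.001,0.04,-0.002],0],[1,[0.001,0.044,-0.002],0],[1,[0.001,0.048,-0.002],0],[1,[0.001,0.052,-0.002],0],[1,[0.001,0.056,-0.002],0]]'
python3 - <<'E'
from h import *
to([.586,.227,.033])
a=manip.snapshot("scene")
cv2.imwrite("pics/c3.png",cv2.resize(a["frame"][140:230,230:350],None,fx=5,fy=5,interpolation=cv2.INTER_CUBIC))
E
```

```text
clock: 2.8
position: [0.5889, 0.2311, 0.0564]
ee_rot: [[0.075, 0.003, -0.997], [0.997, 0.002, 0.075], [0.003, -1.0, -0.003]]
ft_force: [-0.3, 2.9, 2.9]
gripper_width: -0.0001
pos [0.5889 0.2311 0.0564] shift [-0.0043  0.0234  0.0026] turn 0.005 f [-0.34  2.91  2.86] w -0.0001 t 2.8
```

View pics/c3.png

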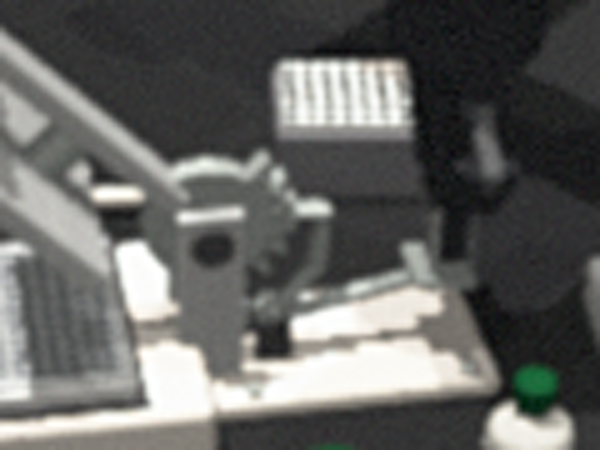

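The tip is on the outer half of the pad, about 7 mm past its centre. I'll back off, shift inward and press on.

```bash
python3 -m inch '[[1,[0,-0.012,0],0],[1,[-0.008,-0.012,0.002],0],[1,[-0.008,-0.012,0.002],0],[1,[-0.008,-0.012,0.002],0]]'
python3 -c "
from h import *
to([.586,.226,.033])"
```

```text
clock: 3.25
position: [0.5849, 0.2213, 0.0673]
ee_rot: [[0.077, -0.0, -0.997], [0.997, -0.0, 0.077], [-0.0, -1.0, 0.0]]
ft_force: [0.1, -0.5, 0.8]
gripper_width: -0.0001
pos [0.5849 0.2213 0.0673] shift [ 0.0048  0.0343 -0.0007] turn 0.003 f [ 0.08 -0.54  0.82] w -0.0001 t 3.25
```

```bash
python3 -m inch '[[1,[0.001,0.01,0],0],[1,[0.002,0.015,0],0],[1,[0.003,0.02,0],0],[1,[0.004,0.024,0],0],[1,[0.005,0.027,0],0],[1,[0.005,0.03,0],0],[1,[0.005,0.032,0],0],[1,[0.005,0.032,0],0]]'
python3 -c "
from h import *
to([.586,.2285,.030])"
```

```text
clock: 4.05
position: [0.5858, 0.2273, 0.0354]
ee_rot: [[0.076, 0.001, -0.997], [0.997, 0.0, 0.076], [0.001, -1.0, -0.001]]
ft_force: [1.3, 1.9, 1.3]
gripper_width: -0.0
pos [0.5858 0.2273 0.0354] shift [ 0.0012  0.0054 -0.0001] turn 0.004 f [1.32 1.94 1.26] w -0.0 t 4.05
```

```bash
python3 -m inch '[[1,[0,0.003,0],0],[1,[0,0.005,0],0],[1,[0,0.007,0],0],[1,[0,0.007,0],0]]'
python3 - <<'E'
from h import *
to([.586,.2285,.030])
a=manip.snapshot("scene")
cv2.imwrite("pics/c4.png",cv2.resize(a["frame"][140:230,230:350],None,fx=5,fy=5,interpolation=cv2.INTER_CUBIC))
E
```

```text
clock: 4.45
position: [0.5865, 0.2273, 0.0345]
ee_rot: [[0.074, 0.003, -0.997], [0.997, -0.0, 0.074], [0.0, -1.0, -0.003]]
ft_force: [-8.5, -0.5, 29.3]
gripper_width: 0.0002
pos [0.5865 0.2273 0.0345] shift [0.0011 0.0045 0.0006] turn 0.006 f [-8.54 -0.52 29.32] w 0.0002 t 4.45
```

View pics/c4.png

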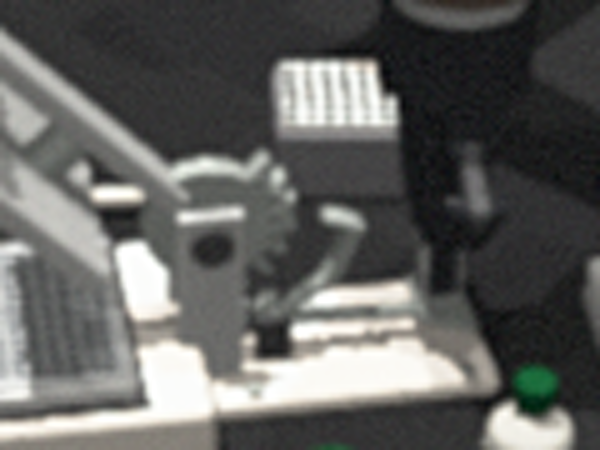

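The pawl has swung well clear of the wheel: its nose is at crop (340,215) and the pad is down. The force rose to 29 N at the stop. Now I'll lift and go over to the bar.

```bash
python3 -m inch '[[1,[0,-0.03,0],0],[1,[0,-0.07,0],0],[1,[0,-0.115,0],0],[1,[0,-0.16,0],0],[1,[0,-0.205,0],0],[1,[0,-0.25,0],0],[1,[0,-0.26,0],0],[1,[0,-0.26,0],0]]'
python3 -c "
from h import *
to([.566,-.015,.27])"
```

```text
clock: 5.3
position: [0.5856, 0.227, 0.2899]
ee_rot: [[0.076, 0.002, -0.997], [0.997, 0.002, 0.076], [0.002, -1.0, -0.002]]
ft_force: [0.6, -0.1, -0.9]
gripper_width: 0.0002
pos [0.5856 0.227  0.2899] shift [-0.2428  0.0194  0.0011] turn 0.004 f [ 0.6  -0.12 -0.91] w 0.0002 t 5.3
```

```bash
python3 -m inch '[[1,[-0.045,0,0],0],[1,[-0.09,0,0],0],[1,[-0.135,0,0],0],[1,[-0.18,0,0],0],[1,[-0.22,0,0],0],[1,[-0.243,0,0.001],0],[1,[-0.243,0.015,0.001],0],[1,[-0.243,0.02,0.001],0]]'
python3 - <<'E'
from h import *
a=manip.snapshot("scene");b=manip.snapshot("top")
to([.566,-.015,.235])
for n,p in(("s",a),("t",b)):
    S=cloud(p,np.ones((384,512),bool));S=S[(abs(S[:,0]-.565)<.075)&(abs(S[:,1]+.01)<.05)&(S[:,2]>.19)&(S[:,2]<.245)]
    if len(S): print(n,len(S),S.mean(0),np.percentile(S,[5,95],axis=0))
    for o in manip.look_for(p,"grip_bar")[:2]: print(n,o["at"],o["p"],world(p,*o["at"]))
cv2.imwrite("pics/c5.png",cv2.resize(a["frame"][80:230,180:340],None,fx=4,fy=4,interpolation=cv2.INTER_CUBIC))
E
```

```text
clock: 6.1
position: [0.5638, -0.0163, 0.2641]
ee_rot: [[0.078, -0.008, -0.997], [0.997, -0.0, 0.078], [-0.001, -1.0, 0.008]]
ft_force: [-0.3, -0.3, -1.0]
gripper_width: -0.0002
pos [ 0.5647 -0.0154  0.2653] shift [ 0.0005  0.0303 -0.0015] turn 0.004 f [-0.08  0.49  0.2 ] w 0.0001 t 6.2
s 357 [ 0.58063647 -0.00571783  0.22099241] [[ 0.53110286 -0.02225678  0.1935057 ]
 [ 0.61794419  0.01980915  0.2328231 ]]
s [239.0, 170.6] 0.97 [0.58144104 0.02968138 0.14723038]
t 200 [0.55437664 0.00671713 0.21418913] [[ 0.5179205  -0.00740913  0.19209318]
 [ 0.57638315  0.0249159   0.232963  ]]
t [267.6, 193.0] 0.75 [0.54477258 0.01458095 0.15449867]
```

View pics/c5.png

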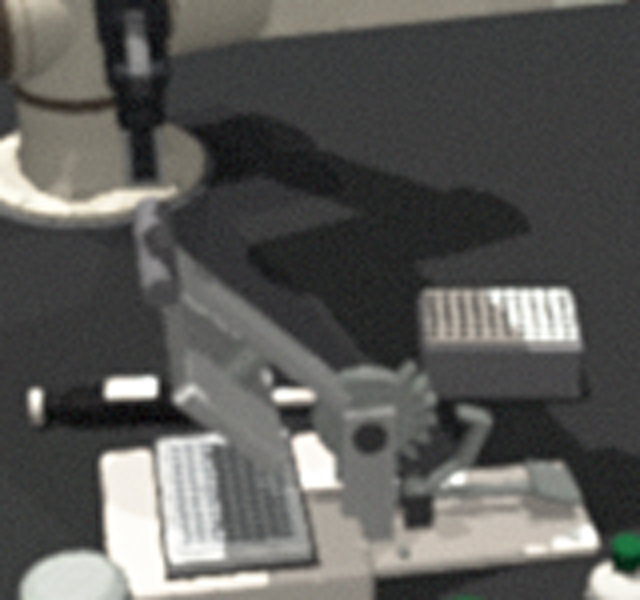

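The shut fingers stand over the middle of the bar: fingertip at (143,170), bar at (153,250), and the pawl is still free. I'll push down along the arc.

```bash
python3 -m inch '[[1,[0,0.015,0],0],[1,[0,0.028,0],0],[1,[0,0.034,0],0],[1,[-0.006,0.041,0],0],[1,[-0.012,0.047,0],0],[1,[-0.017,0.054,0],0],[1,[-0.0225,0.0605,0],0],[1,[-0.0225,0.0605,0],0]]'
python3 - <<'E'
from h import *
a=manip.snapshot("scene")
to([.565-.08*.053,-.0154-.053,.106])
S=cloud(a,np.ones((384,512),bool));S=S[(abs(S[:,0]-.60)<.025)&(abs(S[:,1]+.03)<.05)&(S[:,2]>.16)]
print(len(S),np.percentile(S,[5,50,98],axis=0))
E
```

```text
clock: 7.1
position: [0.5641, -0.0386, 0.2068]
ee_rot: [[0.077, -0.001, -0.997], [0.997, 0.0, 0.077], [0.0, -1.0, 0.001]]
ft_force: [-1.1, 1.3, 0.1]
gripper_width: 0.0003
pos [ 0.5646 -0.0381  0.2071] shift [-0.0306  0.1011  0.0015] turn 0.003 f [ 0.08  0.33 -0.25] w -0.0 t 7.15
5153 [[ 0.57926674 -0.07152642  0.20717209]
 [ 0.599295   -0.03732415  0.43758394]
 [ 0.61559706  0.01382973  0.52901971]]
```

Run:
```python
from h import *
a=manip.snapshot("scene")
cv2.imwrite("pics/c6.png",cv2.resize(a["frame"][80:230,180:340],None,fx=4,fy=4,interpolation=cv2.INTER_CUBIC))
```

```text
(no output)
```

View pics/c6.png

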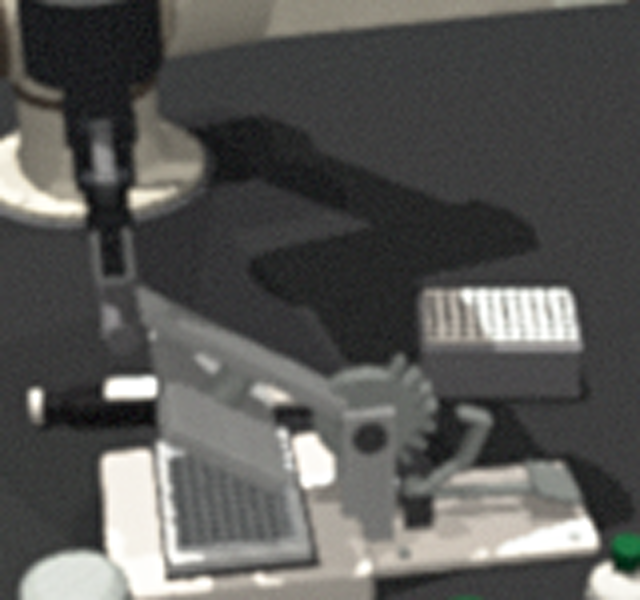

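The arm has come down with the fingers (bar at (118,310), finger on top) and the pawl is still free. I'll continue.

```bash
python3 -m inch '[[1,[-0.005,0.0075,0.001],0],[1,[-0.009,0.015,0.001],0],[1,[-0.013,0.022,0.001],0],[1,[-0.0165,0.0305,0.001],0],[1,[-0.02,0.038,0.001],0],[1,[-0.0225,0.047,0.001],0],[1,[-0.025,0.055,0.001],0],[1,[-0.027,0.064,0.001],0]]'
python3 -c "
from h import *
to([.565-.08*.053,-.0154-.053,.106])"
```

```text
clock: 8.0
position: [0.5607, -0.0648, 0.1427]
ee_rot: [[0.076, -0.002, -0.997], [0.997, -0.0, 0.076], [-0.0, -1.0, 0.002]]
ft_force: [0.1, -1.7, 3.4]
gripper_width: 0.0
pos [ 0.5607 -0.0648  0.1427] shift [-0.0036  0.0367 -0.0004] turn 0.004 f [ 0.12 -1.72  3.39] w 0.0 t 8.0
```

```bash
python3 -m inch '[[1,[-0.001,0.008,0],0],[1,[-0.002,0.016,0],0],[1,[-0.003,0.024,0],0],[1,[-0.003,0.03,0],0],[1,[-0.003,0.035,0],0],[1,[-0.003,0.038,0],0],[1,[-0.003,0.038,0],0]]'
python3 -c "
from h import *
to([.561,-.0684,.105])"
```

```text
clock: 8.7
position: [0.5609, -0.0674, 0.106]
ee_rot: [[0.076, -0.001, -0.997], [0.997, -0.0, 0.076], [-0.0, -1.0, 0.001]]
ft_force: [-2.0, -0.9, 3.0]
gripper_width: -0.0001
pos [ 0.5609 -0.0674  0.106 ] shift [-0.001   0.001  -0.0002] turn 0.004 f [-1.98 -0.89  2.96] w -0.0001 t 8.7
```

Not at the stop yet. I'll press a little further until the force rises.

```bash
python3 -m inch '[[1,[0,0.003,0],0],[1,[0,0.005,0],0],[1,[0,0.005,0],0]]'
python3 -c "
from h import *
to([.561,-.0684,.105])"
```

```text
clock: 9.0
position: [0.5612, -0.0675, 0.1055]
ee_rot: [[0.074, 0.001, -0.997], [0.997, -0.001, 0.074], [-0.001, -1.0, -0.001]]
ft_force: [-10.0, 2.4, 26.0]
gripper_width: 0.0002
pos [ 0.5612 -0.0675  0.1055] shift [-0.0009  0.0005  0.0001] turn 0.006 f [-9.96  2.4  25.98] w 0.0002 t 9.0
```

Firm stop at 26 N with the tip at z = 0.1055 (0.106 expected). I'll lift off and check.

```bash
python3 -m inch '[[1,[0,-0.02,0],0],[1,[0,-0.06,0],0],[1,[0,-0.1,0],0],[1,[0,-0.14,0],0],[1,[0,-0.15,0],0],[1,[0,-0.15,0],0]]'
python3 - <<'E'
from h import *
a=manip.snapshot("scene")
to([.561,-.0684,.105])
S=cloud(a,np.ones((384,512),bool))
for x in (.575,.6): 
    q=S[(abs(S[:,0]-x)<.012)&(abs(S[:,1]+.068)<.03)&(S[:,2]>.06)&(S[:,2]<.2)]; print("bar",len(q),np.percentile(q,[5,50,97],axis=0).round(3).tolist())
for o in manip.look_for(a,"microplate")[:1]: print(o["at"],world(a,*o["at"]))
cv2.imwrite("pics/c7.png",cv2.resize(a["frame"][100:240,180:340],None,fx=4,fy=4,interpolation=cv2.INTER_CUBIC))
E
```

```text
clock: 9.6
position: [0.5621, -0.067, 0.2526]
ee_rot: [[0.076, 0.005, -0.997], [0.997, 0.001, 0.076], [0.002, -1.0, -0.005]]
ft_force: [0.7, -0.1, -0.6]
gripper_width: 0.0
pos [ 0.561  -0.067   0.2504] shift [-0.0016  0.1454 -0.    ] turn 0.004 f [ 0.43  0.11 -1.73] w 0.0001 t 9.65
bar 104 [[0.565, -0.075, 0.091], [0.575, -0.055, 0.101], [0.585, -0.039, 0.106]]
bar 72 [[0.589, -0.079, 0.088], [0.603, -0.07, 0.102], [0.612, -0.059, 0.106]]
[136.3, 231.6] [ 0.58581598 -0.23154135  0.01493038]
```

View pics/c7.png

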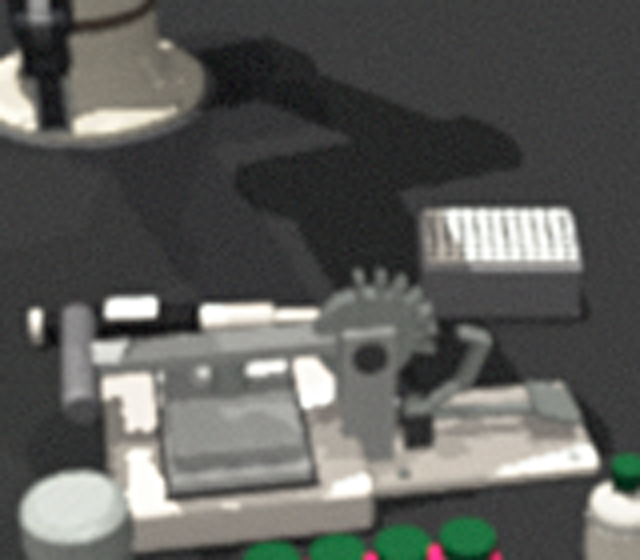

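The arm lies level (bar at (80,360), top 0.106 m), the pawl nose (475,340) is clear of the wheel, and the gripper touches nothing. Handing in.

```bash
python3 -c "
from bench import manip
print(manip.finish_job())"
```

```text
the job is handed in; nothing more can be done
None
```

The press is closed and the job is handed in at about 9.7 s. No verdict was reported.

- **Pawl:** I pressed the thumb pad with shut fingers until the force rose to 29 N at its stop, with the tip at z = 0.0345 m. The first touch landed about 7 mm off the pad's centre, so I backed off, shifted inward and pressed again. The last picture shows the pawl clear of the wheel.
- **Arm:** I pushed the crossbar down along its arc until it met a firm stop at 26 N. After I lifted off, the top of the bar measured 0.106 m, as expected with the arm level at home.
- **Rest of the bench:** The final picture shows the gripper clear of everything and the neighbouring things near the press where they stood. I checked those by eye, not by measuring.
- **Check that failed:** In that last picture the network's best hit for the microplate was a turquoise look-alike, because the platen partly hides the real plate. The microplate's position is therefore judged only from the picture, where it lies in its nest under the platen.

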